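# Load collars on a sprung scale to the mark

## Task

Thread the thick steel collars one at a time onto the spindle of the sprung scale, each let go seated flat on the pan or on the collar below, until the pan's pointer rests between the two lines on the gauge post. Feel each one on gently: never push or drop the pan down hard enough to overload it, well below the lower line. Leave the collars you do not need lying flat on the table and do not disturb the other things lying about.

Things in the scene. Friction and masses are not known exactly. Their poses are not given: they have to be found in the camera images.
- scale: fixed sprung scale, base 130 x 150 mm; origin: underside, centre of its round housing. Above it a steel pan (disc, diameter 92) carries an upright spindle, diameter 20, 62 tall, top chamfer 1.5, sliding only up and down. The spindle's axis lies 3 to 5 mm to one side of this origin (direction unmeasured, constant during the job): find it by feel.
- gauge (a point): middle of the +x face of the gauge post at the scale's +y side (78 mm from its origin), between its two white lines, 86 above the table. The post is 30 wide, 130 high; the lines' facing edges are 12 apart. A thin pointer on the pan, 4 below the pan's top face, runs in front of it. Axes as the scale's.
- pan (a joint): how far the pan has sunk, m; 0 is the top. Pan's top face is at height 0.130 - value, spindle's top 0.192 - value. Spring 466 N/m, damped. Empty it rests between 0.013 and 0.024. Pointer: upper line 0.034, lower line 0.046. Overloaded beyond 0.052; bottoms at 0.055.
- collar_a: thick round plain steel collar (ring) lying flat on the table, outside diameter 60 mm, bore 22, height 20, about 0.38 kg (0.34 to 0.42, not measured), each sinks the pan about 7 to 9 mm; origin at the centre of its underside, z along its axis. All four collars are alike.
- collar_b: thick round plain steel collar (ring) lying flat on the table, outside diameter 60 mm, bore 22, height 20, about 0.38 kg (0.34 to 0.42, not measured), each sinks the pan about 7 to 9 mm; origin at the centre of its underside, z along its axis. All four collars are alike.
- collar_c: thick round plain steel collar (ring) lying flat on the table, outside diameter 60 mm, bore 22, height 20, about 0.38 kg (0.34 to 0.42, not measured), each sinks the pan about 7 to 9 mm; origin at the centre of its underside, z along its axis. All four collars are alike.
- collar_d: thick round plain steel collar (ring) lying flat on the table, outside diameter 60 mm, bore 22, height 20, about 0.38 kg (0.34 to 0.42, not measured), each sinks the pan about 7 to 9 mm; origin at the centre of its underside, z along its axis. All four collars are alike.
- pipe_stub: short stub of dark pipe standing on end, outside diameter 33, height 45; not a collar; a bystander, to be left where it is
- hex_nut: big dark six-sided nut lying flat, 55 across flats, 29 high; not a collar; a bystander, to be left where it is
- hammer: hammer lying beyond the scale; a bystander, to be left where it is
- wrench: spanner lying on the table; a bystander, to be left where it is
- drilled_bar: flat dark steel bar with five holes, 160 x 35 x 8; a bystander, to be left where it is
Not all that is in view belongs to the job. What is shaped like the collar_c but turquoise or yellow is not meant.

How it is judged:
On the way, in this order (a step that is already met when the one before it is completed fails the run):
1. one collar is threaded on the spindle and let go (((horizontal distance between collar_a and scale below 0.012 m and height (world z) of collar_a between 0.06 and 0.142 m and angle between collar_a's own z axis and vertical below 0.12 rad and contact force between the fingers and collar_a below 0.1 N) or (horizontal distance between collar_b and scale below 0.012 m and height (world z) of collar_b between 0.06 and 0.142 m and angle between collar_b's own z axis and vertical below 0.12 rad and contact force between the fingers and collar_b below 0.1 N) or (horizontal distance between collar_c and scale below 0.012 m and height (world z) of collar_c between 0.06 and 0.142 m and angle between collar_c's own z axis and vertical below 0.12 rad and contact force between the fingers and collar_c below 0.1 N) or (horizontal distance between collar_d and scale below 0.012 m and height (world z) of collar_d between 0.06 and 0.142 m and angle between collar_d's own z axis and vertical below 0.12 rad and contact force between the fingers and collar_d below 0.1 N))), for 0.2 s.
2. a second collar is threaded on and let go ((((horizontal distance between collar_b and scale below 0.012 m and height (world z) of collar_b between 0.06 and 0.142 m and angle between collar_b's own z axis and vertical below 0.12 rad and contact force between the fingers and collar_b below 0.1 N) and (horizontal distance between collar_a and scale below 0.012 m and height (world z) of collar_a between 0.06 and 0.142 m and angle between collar_a's own z axis and vertical below 0.12 rad and contact force between the fingers and collar_a below 0.1 N)) or ((horizontal distance between collar_c and scale below 0.012 m and height (world z) of collar_c between 0.06 and 0.142 m and angle between collar_c's own z axis and vertical below 0.12 rad and contact force between the fingers and collar_c below 0.1 N) and (horizontal distance between collar_a and scale below 0.012 m and height (world z) of collar_a between 0.06 and 0.142 m and angle between collar_a's own z axis and vertical below 0.12 rad and contact force between the fingers and collar_a below 0.1 N)) or ((horizontal distance between collar_c and scale below 0.012 m and height (world z) of collar_c between 0.06 and 0.142 m and angle between collar_c's own z axis and vertical below 0.12 rad and contact force between the fingers and collar_c below 0.1 N) and (horizontal distance between collar_b and scale below 0.012 m and height (world z) of collar_b between 0.06 and 0.142 m and angle between collar_b's own z axis and vertical below 0.12 rad and contact force between the fingers and collar_b below 0.1 N)) or ((horizontal distance between collar_d and scale below 0.012 m and height (world z) of collar_d between 0.06 and 0.142 m and angle between collar_d's own z axis and vertical below 0.12 rad and contact force between the fingers and collar_d below 0.1 N) and (horizontal distance between collar_a and scale below 0.012 m and height (world z) of collar_a between 0.06 and 0.142 m and angle between collar_a's own z axis and vertical below 0.12 rad and contact force between the fingers and collar_a below 0.1 N)) or ((horizontal distance between collar_d and scale below 0.012 m and height (world z) of collar_d between 0.06 and 0.142 m and angle between collar_d's own z axis and vertical below 0.12 rad and contact force between the fingers and collar_d below 0.1 N) and (horizontal distance between collar_b and scale below 0.012 m and height (world z) of collar_b between 0.06 and 0.142 m and angle between collar_b's own z axis and vertical below 0.12 rad and contact force between the fingers and collar_b below 0.1 N)) or ((horizontal distance between collar_d and scale below 0.012 m and height (world z) of collar_d between 0.06 and 0.142 m and angle between collar_d's own z axis and vertical below 0.12 rad and contact force between the fingers and collar_d below 0.1 N) and (horizontal distance between collar_c and scale below 0.012 m and height (world z) of collar_c between 0.06 and 0.142 m and angle between collar_c's own z axis and vertical below 0.12 rad and contact force between the fingers and collar_c below 0.1 N)))), for 0.2 s.
At the end, for the whole second after the job is handed in: pointer at rest between the two lines (sunk 34 to 46 mm, 1.5 mm allowed), under 5 mm/s; each collar either let go on the spindle (within 12 mm of the scale's centre, 0.12 rad of level, underside 60 to 142 mm up) or flat on the table (within 4 mm, 0.1 rad) (value of joint pan between 0.0325 and 0.0475 m and velocity of joint pan between -0.005 and 0.005 m/s and ((horizontal distance between collar_a and scale below 0.012 m and height (world z) of collar_a between 0.06 and 0.142 m and angle between collar_a's own z axis and vertical below 0.12 rad and contact force between the fingers and collar_a below 0.1 N) or (height (world z) of collar_a below 0.004 m and angle between collar_a's own z axis and vertical below 0.1 rad)) and ((horizontal distance between collar_b and scale below 0.012 m and height (world z) of collar_b between 0.06 and 0.142 m and angle between collar_b's own z axis and vertical below 0.12 rad and contact force between the fingers and collar_b below 0.1 N) or (height (world z) of collar_b below 0.004 m and angle between collar_b's own z axis and vertical below 0.1 rad)) and ((horizontal distance between collar_c and scale below 0.012 m and height (world z) of collar_c between 0.06 and 0.142 m and angle between collar_c's own z axis and vertical below 0.12 rad and contact force between the fingers and collar_c below 0.1 N) or (height (world z) of collar_c below 0.004 m and angle between collar_c's own z axis and vertical below 0.1 rad)) and ((horizontal distance between collar_d and scale below 0.012 m and height (world z) of collar_d between 0.06 and 0.142 m and angle between collar_d's own z axis and vertical below 0.12 rad and contact force between the fingers and collar_d below 0.1 N) or (height (world z) of collar_d below 0.004 m and angle between collar_d's own z axis and vertical below 0.1 rad))); the robot touches nothing.
It fails at once if the pan is pushed or dropped beyond 52 mm of travel (overloaded) (value of joint pan above 0.052 m).
It fails at once if a bystander (pipe stub, nut, hammer, wrench, bar) is shifted more than 20 mm (distance of any of pipe_stub, hex_nut, hammer, wrench, drilled_bar from where it was at the start of the episode above 0.02 m).
It also fails if it takes over 72 s, if anything falls off the work surface, if the arm or the gripper's body presses on something with over 40 N, if the wrist force passes 120 N, or if a joint passes its speed limit or range.

## Robot

A 6-joint arm with a two-finger parallel gripper is mounted at the origin on the work surface. World frame = base frame: x ahead of the robot, y to its left, z up, the work surface at z = 0. Lengths are in m, angles in rad, forces in N, time in s.
With the tool pointing down it reaches from about 0.35 to 0.975 m from the base axis. Payload 4.9 kg.
Tool frame: the origin (TCP) lies on the centre line of the jaws, within the pads' length; the fingertips stand manip.tip_reach ahead of it and the grasp point (between the pads) is the TCP (manip.tip_reach is the distance from the TCP to the fingertips, in m); z points along the fingers, y is the line along which they close (so a half turn about z gives the same grasp; the last joint's range is limited). The gripper opens to 85 mm and grips with 20 to 120 N. Pads are 22 mm wide; open, the fingers measure 114 mm over their backs; the gripper's body (76 mm by 85 mm) begins 54 mm behind the grasp point. The pads swing forward as they close: fully open they stand 13 mm farther back than shut.
Start: joints at [1.196, 0.053, 1.613, -0, 1.476, -0.119], TCP at [0.158, 0.605, 0.224] pointing down, gripper open.
Joint ranges: [-3.01, 3.01], [-1.01, 2.22], [0.06, 2.58], [-1.02, 4.17], [0.09, 2.62], [-3.14, 3.14]. Speed limits (rad/s): [2.57, 2.57, 3.14, 3.14, 3.14, 3.14].

## Interface

Orientations are given as a unit quaternion [w, x, y, z].
In Python, from plant import manip gives the robot as it stands. The module is installed in compiled form; this text tells all that it offers.
- The arm moves only by the tool move_arm, never from a script. Its argument "rows" is a list of rows, each a list of 7 numbers: the shift along the tool's x, y, z in cm, then the turn, a rotation vector about the tool's x, y, z in degrees, then the opening, from -1 (shut) to 1 (fully open). In form: [[tx, ty, tz, ax, ay, az, jaw], ...]. A call has 1 to 20 rows; each row shifts and turns the commanded pose from where the row before left it, along the tool's axes as they then stand; what a row does not reach is not made up. A row lasts 1/12 s, in which the tool goes at most 41.7 mm and 7.16 degrees, less where a joint would pass 70% of its speed; a pose out of reach is approached as far as the arm can. A call is refused whole if a number of a shift passes 4.17 or a number of a turn 7.16, either way. A call with a gripper value outside its range is refused whole. The fingers move at their own pace and stop on an object; the grip force is fixed at half the most. Time passes only in rows, so rows that do not move let the fingers close. It gives the time, the measured TCP pose, the force, the opening and the grip force at its end, in the units of the state.
- manip.state(): the state, without advancing time (a new reading comes with each control period).
- manip.grab_frame(name): name is "scene" or "top" or "wrist"; returns a dict with "img" (420x560x3 uint8, blue, green, red), "mtx" (3x3 intrinsics, pixels), "R" (3x3) and "t" (3): a world point X has camera coordinates R X + t. Camera axes: x right, y down, z forward; pixel columns grow to the right and rows downward; lengths in m; the calibration is good to about 2 mm. A picture is of the moment at which its call begins. There is no depth.
- manip.job_done(): hands the job in; it is judged then, once.
The state is a dict: "time": time; "joint_pos": joint angles; "joint_vel": joint speeds; "joint_efforts": joint torques, N m; "tool_pos": TCP position; "tool_rot": TCP orientation; "contact_force": force on the tool from outside, world axes, zero at the start; "ft_torque": the same for the moment, N m; "gripper_width": opening from 0.0 (shut) to 1.0 (fully open); "grasp_force": force on a finger pad.
Only numpy, scipy, OpenCV 4.12 (cv2) and the standard library are available. Lean on these libraries where they do the work, as an engineer would, in place of code of your own. Each camera call takes 0.05 s, during which the arm holds its last target. There are 200 camera calls.

## Working session

There is one attempt and no reset: what is moved stays moved. The work goes in short steps, Python scripts to look and compute and a tool call to move; the robot and the scene stay as the last step left them, time stands still between calls to the robot, and variables do not carry over. Pictures are saved under pics/ and viewed, at most 11 in all, crops included, and the job is handed in when it is done.

Besides the shell and the picture viewer there is one more tool, called after "Emit:" by a JSON object that holds its "op" and its "data", one argument or row to a line. move_arm: Moves the arm, as the interface text tells. Its arguments: {"type":"object","properties":{"rows":{"type":"array","items":{"type":"array","items":{"type":"number"}}}},"required":["rows"]}

```bash
mkdir -p pics
cat > h.py <<'E'
import numpy as np, cv2
from plant import manip
def ray(f,u,v):
    d=f["R"].T@np.linalg.solve(f["mtx"],[u,v,1.0]); c=-f["R"].T@f["t"]; return c,d
def onz(f,u,v,z):
    c,d=ray(f,u,v); return c+d*(z-c[2])/d[2]
def proj(f,X):
    p=f["mtx"]@(f["R"]@np.array(X)+f["t"]); return p[:2]/p[2]
def tri(fs,uvs):
    A=np.zeros((3,3));b=np.zeros(3)
    for f,(u,v) in zip(fs,uvs):
        c,d=ray(f,u,v);d/=np.linalg.norm(d);P=np.eye(3)-np.outer(d,d);A+=P;b+=P@c
    return np.linalg.solve(A,b)
E
python3 - <<'E'
from h import *
import pickle
fr={}
for n in ["scene","top","wrist"]:
    f=manip.grab_frame(n);fr[n]=f;cv2.imwrite(f"pics/{n}0.png",f["img"]);print(n,(-f["R"].T@f["t"]).round(3),f["mtx"][0,0])
pickle.dump(fr,open("f0.pkl","wb"))
s=manip.state();print(s,manip.tip_reach)
E
```

```text
scene [ 1.054 -0.314  0.87 ] 419.1536157611427
top [0.308 0.034 1.031] 385.26148918125114
wrist [0.082 0.623 0.372] 367.21183302283924
{'time': 0.15, 'joint_pos': array([ 1.19601709e+00,  5.32414668e-02,  1.61394954e+00, -1.50744192e-05,
        1.47599957e+00, -1.18995195e-01]), 'joint_vel': array([ 0.00043539, -0.00247133, -0.00416637, -0.00036563,  0.00099044,
        0.00126607]), 'joint_efforts': array([ 6.48423047e-04, -3.94246709e+01, -3.70718265e+01, -1.16085116e-04,
        4.59415518e-03,  2.20016312e-05]), 'tool_pos': array([0.15794952, 0.6042108 , 0.22344033]), 'tool_rot': array([-1.87980097e-04,  1.27542913e-01,  9.91832731e-01, -7.76567997e-04]), 'contact_force': array([-0.12386282, -0.40135067,  0.29290415]), 'ft_torque': array([-0.04228327, -0.03839707, -0.0162903 ]), 'grasp_force': 0.0, 'gripper_width': 1.0018655544578043} 0.019
```

View pics/top0.png

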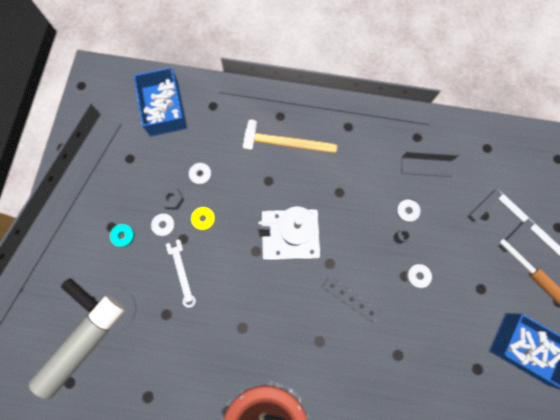

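View pics/scene0.png

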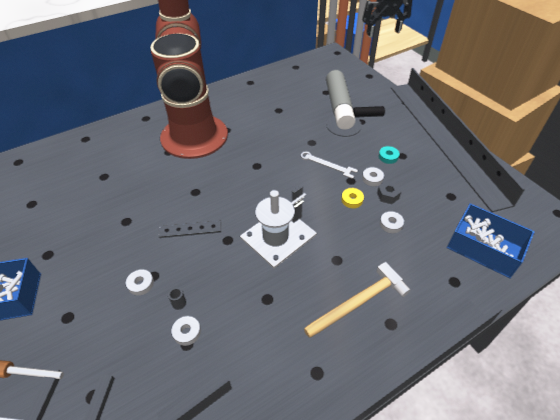

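The pictures show four white collars, in top view at (200,173), (162,224), (409,210) and (420,276). In the scene view they are at (392,221), (373,175), (185,330) and (139,282). Possible mix-ups, in top-view pixels:
- turquoise ring (121,235)
- yellow ring (203,218)
- nut (174,199)
- pipe stub (401,237)

The scale is at about (291,232), with its post on the image-left side, which is +y.

Run:
```python
from h import *
import pickle
fr=pickle.load(open("f0.pkl","rb"))
def blobs(n):
    im=fr[n]["img"].astype(int); m=((im.min(2)>140)&(im.max(2)-im.min(2)<40)).astype(np.uint8)
    cs,_=cv2.findContours(m,cv2.RETR_EXTERNAL,cv2.CHAIN_APPROX_NONE)
    return [c for c in cs if cv2.contourArea(c)>60]
seeds={"A":((200,173),(392,221)),"B":((162,224),(373,175)),"C":((409,210),(185,330)),"D":((420,276),(139,282))}
bt,bs=blobs("top"),blobs("scene")
def near(b,p):
    return min(b,key=lambda c:np.linalg.norm(c.reshape(-1,2).mean(0)-p))
for k,(p,q) in seeds.items():
    e=[cv2.fitEllipse(near(b,s)) for b,s in((bt,p),(bs,q))]
    X=tri([fr["top"],fr["scene"]],[e[0][0],e[1][0]])
    print(k,[np.round(x[0]+x[1],1) for x in e],"tri",X.round(4),"top@.02",onz(fr["top"],*e[0][0],.02).round(4),"scene",onz(fr["scene"],*e[1][0],.02).round(4))
for n,b,p in(("top",bt,(291,232)),("scene",bs,(277,230))):
    c=near(b,p);print(n,cv2.minAreaRect(c),cv2.approxPolyDP(c,4,True).reshape(-1,2).tolist())
t=fr["top"]["img"][190:280,240:340];s=fr["scene"]["img"][180:270,230:330]
cv2.imwrite("pics/crop1.png",cv2.resize(np.hstack([t,s]),None,fx=4,fy=4,interpolation=cv2.INTER_CUBIC))
```

```text
A [array([199.5, 172.9,  21.7,  23.2]), array([392. , 219.7,  16.9,  23.1])] tri [0.6149 0.291  0.0188] top@.02 [0.6144 0.2904 0.02  ] scene [0.6157 0.2906 0.02  ]
B [array([162.2, 224.3,  22.7,  24.3]), array([373. , 174.1,  14.1,  20.8])] tri [0.4568 0.3593 0.0187] top@.02 [0.4563 0.3585 0.02  ] scene [0.4578 0.3588 0.02  ]
C [array([408.5, 210.1,  21.8,  24. ]), array([185.1, 328.6,  24.3,  29.2])] tri [ 0.605  -0.2882  0.0178] top@.02 [ 0.6042 -0.2878  0.02  ] scene [ 0.6062 -0.288   0.02  ]
D [array([419.7, 275.6,  23.2,  25.4]), array([138.4, 280.1,  20.6,  27. ])] tri [ 0.4349 -0.3319  0.0178] top@.02 [ 0.4345 -0.3314  0.02  ] scene [ 0.4366 -0.3315  0.02  ]
top ((288.9662780761719, 232.55479431152344), (52.930538177490234, 61.21097183227539), 87.95458984375) [[318, 211], [301, 206], [263, 210], [258, 223], [268, 226], [270, 235], [261, 238], [262, 258], [318, 258]]
scene ((280.0586242675781, 223.70181274414062), (60.54861831665039, 77.52100372314453), 50.59933853149414) [[305, 193], [291, 202], [278, 197], [277, 213], [271, 212], [270, 198], [263, 199], [255, 210], [260, 221], [240, 235], [273, 266], [316, 233], [300, 219], [290, 220]]
```

View pics/crop1.png

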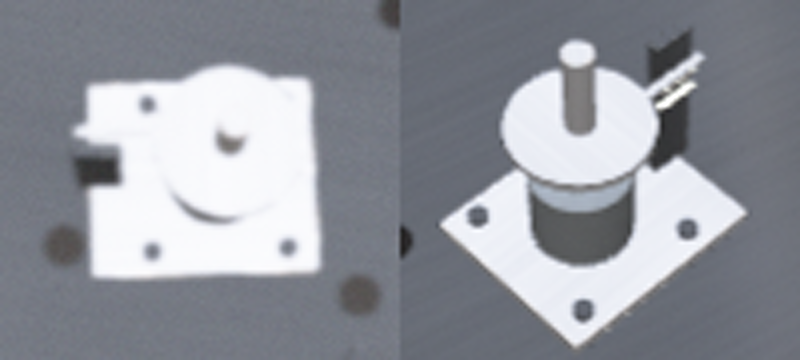

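The crop shows the scale: spindle top at scene pixel ≈(274,193) and top pixel ≈(298,222), post on the +y side with the pointer in front of its +x face. Next I'll check the fingertips in the wrist image and triangulate the scale.

Run:
```python
from h import *
import pickle
from scipy.spatial.transform import Rotation as Ro
fr=pickle.load(open("f0.pkl","rb"))
t,s=fr["top"],fr["scene"]
print("spindle top",tri([t,s],[(298,222),(274.2,193.2)]).round(4))
# base corners top: crop /4 +(240,190)
cs=[onz(t,240+x/4,190+y/4,.008) for x,y in((87,85),(310,78),(320,270),(92,277))]
print(np.round(cs,3),np.mean(cs,0).round(4))
# base corners in scene
cs=[onz(s,230+(x-400)/4,180+y/4,.008) for x,y in((440,225),(577,348),(746,212))]
print(np.round(cs,3),((cs[0]+cs[2])/2).round(4))
# housing/pan disc in top
print("pan centre top @.11",onz(t,240+226/4,190+142/4,.11).round(4), "scene",onz(s,230+(580-400)/4,180+128/4,.11).round(4))
w=fr["wrist"];st=manip.state();q=st["tool_rot"];R=Ro.from_quat([q[1],q[2],q[3],q[0]]).as_matrix()
im=w["img"].copy()
for y in(-.0425,.0425):
  for z,c in((0,(0,255,0)),(.019,(0,0,255)),(.006,(255,0,0))):
    p=proj(w,st["tool_pos"]+R@[0,y,z]);print(y,z,p.round(1));cv2.circle(im,tuple(int(v) for v in p),3,c,1)
print("cam in tool",(R.T@(-w["R"].T@w["t"]-st["tool_pos"])).round(4),(R.T@w["R"].T).round(3).tolist())
for n,(x,y) in dict(nut=(174,199),stub=(401,237),yel=(203,218),wr=(174,245)).items(): print(n,onz(t,x,y,.02).round(3))
cv2.imwrite("pics/w0.png",im)
```

```text
spindle top [0.4911 0.0076 0.1715]
[[ 0.538  0.103  0.008]
 [ 0.568 -0.046  0.008]
 [ 0.44  -0.071  0.008]
 [ 0.41   0.077  0.008]] [0.4892 0.0157 0.008 ]
[[ 0.442 -0.068  0.008]
 [ 0.569 -0.042  0.008]
 [ 0.538  0.104  0.008]] [0.4902 0.0183 0.008 ]
pan centre top @.11 [0.4943 0.0065 0.11  ] scene [0.4953 0.0075 0.11  ]
-0.0425 0 [186.2 275.9]
-0.0425 0.019 [195.3 257.8]
-0.0425 0.006 [189.3 269.8]
0.0425 0 [375.2 275.8]
0.0425 0.019 [365.6 257.7]
0.0425 0.006 [372.  269.7]
cam in tool [ 0.0784 -0.0011 -0.1482] [[-0.001, -0.952, -0.307], [1.0, -0.001, -0.0], [0.0, -0.307, 0.952]]
nut [0.53  0.343 0.02 ]
stub [ 0.528 -0.274  0.02 ]
yel [0.491 0.254 0.02 ]
wr [0.407 0.315 0.02 ]
```

View pics/w0.png

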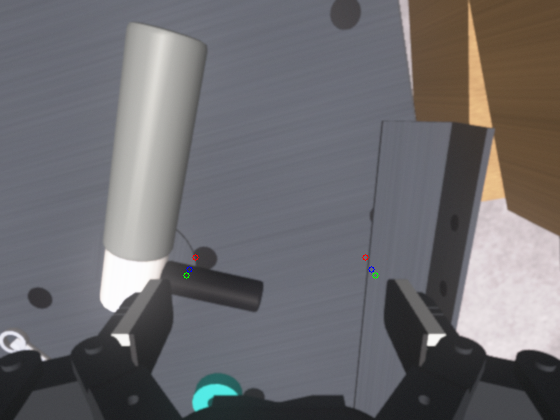

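The fingertips, when open, stand at about TCP height (rows ~280), so the tip reach applies to the shut jaws. I'll turn the tool so that tool y = world x, then go above the scale.

Emit:
{"op": "move_arm", "data": {
  "rows": [
    [0,0,0,0,0,6.85,1],
    [0,0,0,0,0,6.85,1],
    [0,0,0,0,0,6.85,1],
    [0,0,0,0,0,6.85,1],
    [0,0,0,0,0,6.85,1],
    [0,0,0,0,0,6.85,1],
    [0,0,0,0,0,6.85,1],
    [0,0,0,0,0,6.85,1],
    [0,0,0,0,0,6.85,1],
    [0,0,0,0,0,6.85,1],
    [0,0,0,0,0,6.85,1]
  ]
}}

```text
time: 1.07
tool_pos: [0.158, 0.6044, 0.2239]
tool_rot: [0.0, 0.709, 0.705, -0.0]
contact_force: [-0.1, -0.3, 0.7]
gripper_width: 0.997
grasp_force: 0.0
```

Emit:
{"op": "move_arm", "data": {
  "rows": [
    [-2.87,1.66,0,0,0,0,1],
    [-2.87,1.66,0,0,0,0,1],
    [-2.87,1.66,0,0,0,0,1],
    [-2.87,1.66,0,0,0,0,1],
    [-2.87,1.66,0,0,0,0,1],
    [-2.87,1.66,0,0,0,0,1],
    [-2.87,1.66,0,0,0,0,1],
    [-2.87,1.66,0,0,0,0,1],
    [-2.87,1.66,0,0,0,0,1],
    [-2.87,1.66,0,0,0,0,1],
    [-2.87,1.66,0,0,0,0,1],
    [-2.87,1.66,0,0,0,0,1],
    [-2.87,1.66,0,0,0,0,1],
    [-2.87,1.66,0,0,0,0,1],
    [-2.87,1.66,0,0,0,0,1],
    [-2.87,1.66,0,0,0,0,1],
    [-2.87,1.66,0,0,0,0,1],
    [-2.87,1.66,0,0,0,0,1],
    [-2.87,1.66,0,0,0,0,1],
    [-2.87,1.66,0,0,0,0,1]
  ]
}}

```text
time: 2.73
tool_pos: [0.4904, 0.029, 0.2242]
tool_rot: [-0.0, 0.707, 0.707, -0.0]
contact_force: [0.7, 0.6, 0.2]
gripper_width: 0.997
grasp_force: 0.0
```

Run:
```python
from h import *
import pickle
f=manip.grab_frame("wrist");pickle.dump(f,open("v1.pkl","wb"));cv2.imwrite("pics/v1.png",f["img"])
s=manip.state();print(s["time"],s["tool_pos"],s["tool_rot"],s["contact_force"])
```

```text
2.7833 [0.49260459 0.02465056 0.22419397] [ 0.00190587  0.70869867  0.70550818 -0.00087381] [-0.9268178  -2.97907298  0.41575422]
```

Emit:
{"op": "move_arm", "data": {
  "rows": [
    [-2.5,0,0,0,0,0,1],
    [-2.5,0,0,0,0,0,1],
    [-2.5,0,0,0,0,0,1],
    [-2.5,0,0,0,0,0,1],
    [0,0,0,0,0,0,1],
    [0,0,0,0,0,0,1]
  ]
}}

```text
time: 3.28
tool_pos: [0.4898, -0.07, 0.224]
tool_rot: [-0.0, 0.708, 0.706, -0.0]
contact_force: [-0.1, 0.6, -0.2]
gripper_width: 1.001
grasp_force: 0.0
```

Run:
```python
from h import *
import pickle
f=manip.grab_frame("wrist");pickle.dump(f,open("v2.pkl","wb"))
s=manip.state();print(s["time"],s["tool_pos"],s["tool_rot"])
a=cv2.imread("pics/v1.png");cv2.imwrite("pics/v12.png",cv2.resize(np.hstack([a[:, 80:480],f["img"][:,80:480]]),(800,420)))
```

```text
3.3333 [ 0.48980965 -0.06924412  0.22409919] [-4.25628012e-04  7.07463662e-01  7.06749591e-01  3.36443985e-05]
```

View pics/v12.png

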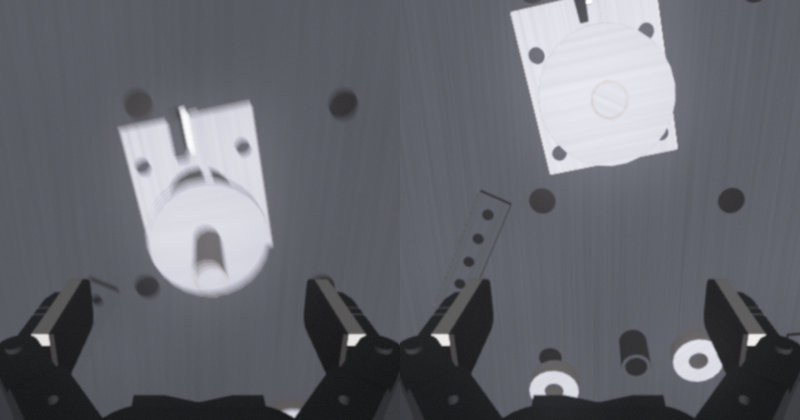

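The right view (v2) shows the spindle top as a circle at ≈(289,100), seen almost straight down. The left one (v1) shows it at ≈(289,271).

Run:
```python
from h import *
import pickle
v1,v2=[pickle.load(open(f"v{i}.pkl","rb")) for i in(1,2)]
fr=pickle.load(open("f0.pkl","rb"))
g=cv2.cvtColor(v2["img"],cv2.COLOR_BGR2GRAY)
c=g[60:140,250:330]
c=cv2.createCLAHE(4,(4,4)).apply(c);c4=cv2.resize(c,None,fx=4,fy=4,interpolation=cv2.INTER_CUBIC)
h=cv2.HoughCircles(c4,cv2.HOUGH_GRADIENT_ALT,1.5,40,param1=100,param2=.5,minRadius=40,maxRadius=110)
print(None if h is None else [(250+a/4,60+b/4,r/4) for a,b,r in h[0]])
g1=cv2.cvtColor(v1["img"],cv2.COLOR_BGR2GRAY)[215:305,240:340]
cv2.imwrite("pics/c2.png",np.hstack([c4,cv2.resize(cv2.createCLAHE(3,(2,2)).apply(g1),(400,320))]))
X=tri([v1,v2],[(289,271),(289.5,100)]);print(X,onz(v2,289.5,100,.172))
for n,f,p in(("A",fr["top"],0),):pass
# pan disc & collars C, D in v2 wrist
m=(g>150).astype(np.uint8)
cs,_=cv2.findContours(m,cv2.RETR_EXTERNAL,cv2.CHAIN_APPROX_NONE)
for k in cs:
    if cv2.contourArea(k)>300: print(cv2.contourArea(k),cv2.boundingRect(k),onz(v2,*cv2.fitEllipse(k)[0],.02).round(4))
```

```text
[(np.float32(290.125), np.float32(99.375), np.float32(19.614126)), (np.float32(290.125), np.float32(99.375), np.float32(16.58585))]
[0.49637832 0.00395256 0.1723693 ] [0.49585464 0.00394287 0.172     ]
775.0 (209, 371, 50, 27) [ 0.4356 -0.3233  0.02  ]
1534.0 (353, 339, 49, 43) [ 0.6032 -0.2884  0.02  ]
1785.0 (533, 45, 27, 135) [ 0.7473 -0.0416  0.02  ]
22675.5 (190, 0, 168, 175) [0.4888 0.0166 0.02  ]
```

View pics/c2.png

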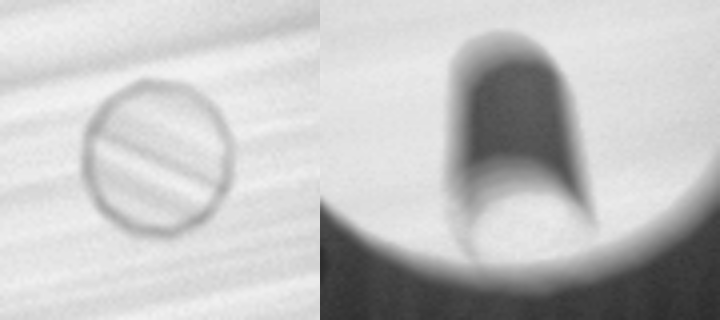

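The spindle sits near (0.496, 0.004), with its top at about 0.172. Next I'll view collar D from the same relative camera pose, so that camera bias cancels.

Emit:
{"op": "move_arm", "data": {
  "rows": [
    [-2.4,-0.39,0.89,0,0,0,1],
    [-2.4,-0.39,0.89,0,0,0,1],
    [-2.4,-0.39,0.89,0,0,0,1],
    [-2.4,-0.39,0.89,0,0,0,1],
    [-2.4,-0.39,0.89,0,0,0,1],
    [-2.4,-0.39,0.89,0,0,0,1],
    [-2.4,-0.39,0.89,0,0,0,1],
    [-2.4,-0.39,0.89,0,0,0,1],
    [-2.4,-0.39,0.89,0,0,0,1],
    [-2.4,-0.39,0.89,0,0,0,1],
    [-2.4,-0.39,0.89,0,0,0,1],
    [-2.4,-0.39,0.89,0,0,0,1],
    [-2.4,-0.39,0.89,0,0,0,1],
    [-2.4,-0.39,0.89,0,0,0,1],
    [0,0,0,0,0,0,1],
    [0,0,0,0,0,0,1],
    [0,0,0,0,0,0,1]
  ]
}}

```text
time: 4.75
tool_pos: [0.4361, -0.4042, 0.0998]
tool_rot: [-0.0, 0.707, 0.707, 0.0]
contact_force: [-0.1, 0.1, -0.7]
gripper_width: 1.005
grasp_force: 0.0
```

```bash
cat > look.py <<'E'
from h import *
def look(seed,r=60,z=.02,thr=150):
    f=manip.grab_frame("wrist");s=manip.state();im=f["img"]
    u,v=proj(f,[*seed,z]); print("t",round(s["time"],2),"tcp",s["tool_pos"].round(4),"seed px",round(u),round(v))
    g=im.astype(int);m=((g.min(2)>thr)&(g.max(2)-g.min(2)<40)).astype(np.uint8)
    cs,_=cv2.findContours(m,cv2.RETR_EXTERNAL,cv2.CHAIN_APPROX_NONE)
    cs=[c for c in cs if cv2.contourArea(c)>300]
    c=min(cs,key=lambda c:np.hypot(*(np.array(cv2.fitEllipse(c)[0])-[u,v])))
    e=cv2.fitEllipse(c);print("ellipse",np.round(e[0]+e[1],1),"world",onz(f,*e[0],z).round(4))
    cv2.imwrite(f"pics/l{s['time']:.2f}.png",im)
    return f,e,s
E
python3 -c "
from look import *
look((.4355,-.3315))"
```

```text
t 4.8 tcp [ 0.4362 -0.4042  0.1001] seed px 277 101
ellipse [277.2 102.9  98.  102. ] world [ 0.4354 -0.3323  0.02  ]
```

Emit:
{"op": "move_arm", "data": {
  "rows": [
    [2.4,-0.02,0,0,0,0,1],
    [2.4,-0.02,0,0,0,0,1],
    [2.4,-0.02,0.5,0,0,0,1],
    [0,0,2.0,0,0,0,1],
    [0,0,2.0,0,0,0,1],
    [0,0,2.0,0,0,0,1],
    [0,0,1.2,0,0,0,1],
    [0,0,0.5,0,0,0,1],
    [0,0,0,0,0,0,1],
    [0,0,0,0,0,0,-1],
    [0,0,0,0,0,0,-1],
    [0,0,0,0,0,0,-1],
    [0,0,0,0,0,0,-1],
    [0,0,0,0,0,0,-1],
    [0,0,0,0,0,0,-1],
    [0,0,0,0,0,0,-1],
    [0,0,0,0,0,0,-1]
  ]
}}

```text
time: 6.22
tool_pos: [0.4348, -0.3334, 0.0179]
tool_rot: [0.0, 0.707, 0.707, 0.0]
contact_force: [0.1, -0.5, -0.0]
gripper_width: 0.002
grasp_force: 0.0
```

```bash
python3 -c "
from look import *
f=manip.grab_frame('wrist');g=manip.grab_frame('scene')
cv2.imwrite('pics/g1.png',np.hstack([f['img'][:,80:480],cv2.resize(g['img'][200:410,50:250],(400,420))]))
print(manip.state())"
```

```text
{'time': 6.3167, 'joint_pos': array([-7.89994996e-01,  9.42533627e-02,  1.94015448e+00,  1.20622397e-05,
        1.10728447e+00, -7.89804697e-01]), 'joint_vel': array([-0.00109616,  0.00196151,  0.00116661,  0.00098425,  0.00079637,
       -0.00065056]), 'joint_efforts': array([-5.80321721e-03, -3.53188670e+01, -3.11634886e+01, -4.23483134e-04,
        7.26275130e-05,  2.54779263e-05]), 'tool_pos': array([ 0.43477856, -0.33336951,  0.01777329]), 'tool_rot': array([-4.98039291e-05,  7.07175965e-01,  7.07037589e-01,  5.61888703e-06]), 'contact_force': array([-0.50118073, -0.55438843,  0.47470082]), 'ft_torque': array([-0.02750539,  0.04069023,  0.01321691]), 'grasp_force': 0.0, 'gripper_width': 0.0018992525413886944}
```

View pics/g1.png

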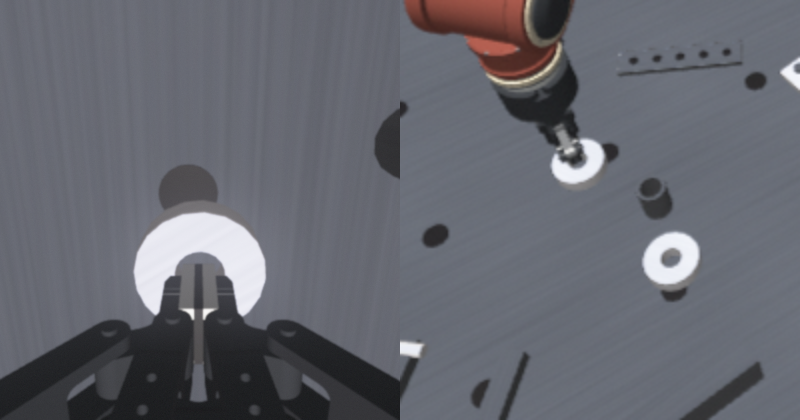

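Nothing was grasped. The wrist view shows the jaws shut above the collar, near (278,270), with the collar still flat under the TCP. The real tips stand higher than I assumed, so I'll feel downwards with shut jaws to calibrate.

Emit:
{"op": "move_arm", "data": {
  "rows": [
    [0,0,0.2,0,0,0,-1],
    [0,0,0.2,0,0,0,-1],
    [0,0,0,0,0,0,-1]
  ]
}}

```text
time: 6.57
tool_pos: [0.4345, -0.3331, 0.0132]
tool_rot: [-0.001, 0.707, 0.707, 0.0]
contact_force: [-0.4, -0.2, -0.0]
gripper_width: 0.001
grasp_force: 0.0
```

Emit:
{"op": "move_arm", "data": {
  "rows": [
    [0,0,0.2,0,0,0,-1],
    [0,0,0.2,0,0,0,-1],
    [0,0,0,0,0,0,-1]
  ]
}}

```text
time: 6.82
tool_pos: [0.4351, -0.3336, 0.0112]
tool_rot: [-0.0, 0.707, 0.707, -0.0]
contact_force: [-4.2, 3.4, 9.5]
gripper_width: -0.002
grasp_force: 4.9
```

```bash
python3 -c "
from look import *
f=manip.grab_frame('wrist')
cv2.imwrite('pics/g2.png',cv2.resize(f['img'][200:400,180:380],(600,600)))
print(manip.state()['tool_pos'],manip.state()['contact_force'])"
```

```text
[ 0.43508222 -0.33359945  0.01123946] [-3.03929417  4.22816097  9.49631717]
```

View pics/g2.png

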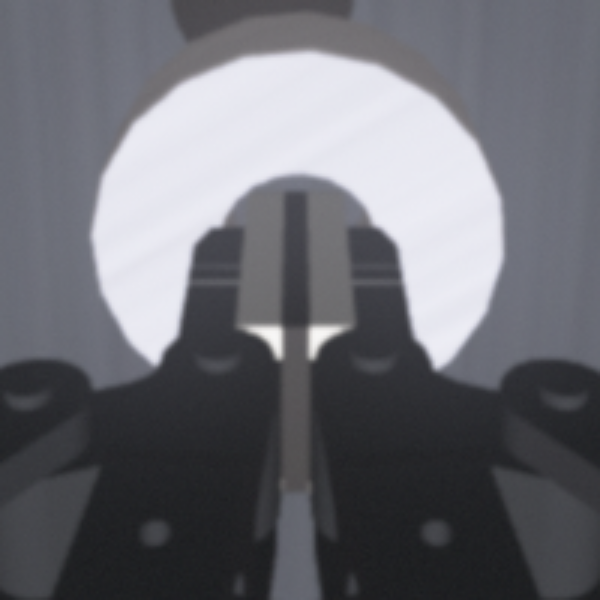

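The shut tips touched the collar's top face (z=0.02) at TCP 0.011, so the real tips stand about 9 mm behind the nominal TCP. I'll open and go lower.

Emit:
{"op": "move_arm", "data": {
  "rows": [
    [0,0,-0.6,0,0,0,-1],
    [0.1,0,0,0,0,0,1],
    [0,0,0,0,0,0,1],
    [0,0,0,0,0,0,1],
    [0,0,0,0,0,0,1],
    [0,0,0,0,0,0,1],
    [0,0,0,0,0,0,1],
    [0,0,0,0,0,0,1],
    [0,0,0.7,0,0,0,1],
    [0,0,0.7,0,0,0,1],
    [0,0,0.6,0,0,0,1],
    [0,0,0.2,0,0,0,1]
  ]
}}

```text
time: 7.87
tool_pos: [0.4339, -0.3315, -0.0081]
tool_rot: [-0.001, 0.707, 0.707, 0.0]
contact_force: [-0.2, 0.8, -0.3]
gripper_width: 0.999
grasp_force: 0.0
```

Emit:
{"op": "move_arm", "data": {
  "rows": [
    [-0.05,0.1,0,0,0,0,-1],
    [0,0,0,0,0,0,-1],
    [0,0,0,0,0,0,-1],
    [0,0,0,0,0,0,-1],
    [0,0,0,0,0,0,-1],
    [0,0,0,0,0,0,-1],
    [0,0,0,0,0,0,-1]
  ]
}}

```text
time: 8.45
tool_pos: [0.4362, -0.3333, -0.0055]
tool_rot: [0.001, 0.707, 0.707, -0.0]
contact_force: [-0.3, 0.3, 5.1]
gripper_width: 0.677
grasp_force: 64.8
```

```bash
python3 -c "
from h import *
s=manip.state();print({k:np.round(s[k],4) for k in('time','tool_pos','contact_force','ft_torque','grasp_force','gripper_width')})"
```

```text
{'time': np.float64(8.45), 'tool_pos': array([ 0.4362, -0.3333, -0.0055]), 'contact_force': array([-0.2504,  0.282 ,  5.0504]), 'ft_torque': array([ 0.0817,  0.3083, -0.0065]), 'grasp_force': np.float64(64.8311), 'gripper_width': np.float64(0.6767)}
```

Collar gripped (width 0.68, 65 N). Next I lift it and carry it above the spindle.

Emit:
{"op": "move_arm", "data": {
  "rows": [
    [0,0,-1.0,0,0,0,-1],
    [0,0,-2.5,0,0,0,-1],
    [0,0,-2.5,0,0,0,-1],
    [0,0,-2.5,0,0,0,-1],
    [0,0,-2.5,0,0,0,-1],
    [0,0,-2.5,0,0,0,-1],
    [0,0,-2.5,0,0,0,-1],
    [0,0,-2.5,0,0,0,-1],
    [0,0,-1,0,0,0,-1],
    [0,0,0,0,0,0,-1]
  ]
}}

```text
time: 9.28
tool_pos: [0.4369, -0.3338, 0.1917]
tool_rot: [0.003, 0.707, 0.707, 0.0]
contact_force: [0.2, -0.7, -4.6]
gripper_width: 0.68
grasp_force: 65.9
```

Emit:
{"op": "move_arm", "data": {
  "rows": [
    [2.4,0.43,0,0,0,0,-1],
    [2.4,0.43,0,0,0,0,-1],
    [2.4,0.43,0,0,0,0,-1],
    [2.4,0.43,0,0,0,0,-1],
    [2.4,0.43,0,0,0,0,-1],
    [2.4,0.43,0,0,0,0,-1],
    [2.4,0.43,0,0,0,0,-1],
    [2.4,0.43,0,0,0,0,-1],
    [2.4,0.43,0,0,0,0,-1],
    [2.4,0.43,0,0,0,0,-1],
    [2.4,0.43,0,0,0,0,-1],
    [2.4,0.43,0,0,0,0,-1],
    [2.4,0.43,0,0,0,0,-1],
    [2.4,0.43,0,0,0,0,-1],
    [0,0,0,0,0,0,-1],
    [0,0,0,0,0,0,-1],
    [0,0,0,0,0,0,-1]
  ]
}}

```text
time: 10.7
tool_pos: [0.495, 0.0031, 0.1868]
tool_rot: [-0.001, 0.707, 0.707, -0.001]
contact_force: [0.2, -0.1, -4.1]
gripper_width: 0.683
grasp_force: 65.8
```

```bash
cat > rd.py <<'E'
from h import *
import sys
n=int(sys.argv[1]) if len(sys.argv)>1 else 4
P=[];F=[];T=[]
for i in range(n):
    f=manip.grab_frame("wrist");s=manip.state();P.append(s["tool_pos"]);F.append(s["contact_force"]);T.append(s["ft_torque"])
print(round(float(s["time"]),2),"pos",(np.mean(P,0)*1e3).round(2),"F",np.mean(F,0).round(2),"T",np.mean(T,0).round(3),"w",round(float(s["gripper_width"]),3),"g",round(float(s["grasp_force"]),1))
cv2.imwrite("pics/rd_%.2f.png"%s["time"],f["img"])
E
python3 rd.py 6
```

```text
11.0 pos [495.65   2.45 188.05] F [ 0.17  0.17 -3.85] T [-0.033  0.     0.005] w 0.679 g 65.8
```

Emit:
{"op": "move_arm", "data": {
  "rows": [
    [0.1,0.05,0.4,0,0,0,-1],
    [0,0,0.4,0,0,0,-1],
    [0,0,0.4,0,0,0,-1],
    [0,0,0.4,0,0,0,-1],
    [0,0,0.3,0,0,0,-1],
    [0,0,0.3,0,0,0,-1],
    [0,0,0.3,0,0,0,-1],
    [0,0,0.3,0,0,0,-1],
    [0,0,0.2,0,0,0,-1],
    [0,0,0,0,0,0,-1],
    [0,0,0,0,0,0,-1]
  ]
}}

```text
time: 11.92
tool_pos: [0.4965, 0.0042, 0.1587]
tool_rot: [-0.0, 0.707, 0.707, -0.0]
contact_force: [-0.5, 0.0, -4.1]
gripper_width: 0.681
grasp_force: 65.9
```

```bash
python3 rd.py 3
```

```text
12.07 pos [496.51   4.16 158.88] F [-0.96  0.78 -4.08] T [0.062 0.098 0.001] w 0.679 g 65.9
```

Emit:
{"op": "move_arm", "data": {
  "rows": [
    [0.02,-0.02,0.3,0,0,0,-1],
    [0,0,0.3,0,0,0,-1],
    [0,0,0.3,0,0,0,-1],
    [0,0,0.3,0,0,0,-1],
    [0,0,0,0,0,0,-1]
  ]
}}

```text
time: 12.48
tool_pos: [0.4959, 0.0043, 0.1458]
tool_rot: [-0.0, 0.707, 0.707, -0.0]
contact_force: [0.2, -0.2, -4.6]
gripper_width: 0.68
grasp_force: 65.8
```

```bash
python3 rd.py 3
```

```text
12.63 pos [496.26   4.3  146.47] F [ 0.46  0.34 -3.6 ] T [0.014 0.005 0.014] w 0.678 g 65.8
```

Emit:
{"op": "move_arm", "data": {
  "rows": [
    [0,0,0.4,0,0,0,-1],
    [0,0,0.4,0,0,0,-1],
    [0,0,0.4,0,0,0,-1],
    [0,0,0.4,0,0,0,-1],
    [0,0,0.4,0,0,0,-1],
    [0,0,0.4,0,0,0,-1],
    [0,0,0.4,0,0,0,-1],
    [0,0,0.2,0,0,0,-1],
    [0,0,0,0,0,0,-1],
    [0,0,0,0,0,0,-1]
  ]
}}

```text
time: 13.47
tool_pos: [0.4963, 0.0043, 0.1167]
tool_rot: [-0.0, 0.707, 0.707, -0.0]
contact_force: [-0.3, 0.4, -4.0]
gripper_width: 0.68
grasp_force: 65.8
```

```bash
python3 rd.py 3
```

```text
13.62 pos [496.56   4.29 117.07] F [-0.01 -0.42 -3.5 ] T [0.008 0.042 0.013] w 0.678 g 65.8
```

Emit:
{"op": "move_arm", "data": {
  "rows": [
    [0,0,0.3,0,0,0,-1],
    [0,0,0.3,0,0,0,-1],
    [0,0,0.3,0,0,0,-1],
    [0,0,0.2,0,0,0,-1],
    [0,0,0,0,0,0,-1],
    [0,0,0,0,0,0,-1]
  ]
}}

```text
time: 14.12
tool_pos: [0.4965, 0.0043, 0.106]
tool_rot: [0.0, 0.707, 0.707, 0.0]
contact_force: [0.2, 0.5, -1.2]
gripper_width: 0.678
grasp_force: 66.0
```

```bash
python3 rd.py 3
```

```text
14.27 pos [496.52   4.3  106.06] F [-0.87 -0.05 -1.75] T [ 0.073  0.113 -0.01 ] w 0.68 g 66.0
```

Emit:
{"op": "move_arm", "data": {
  "rows": [
    [0,0,0.15,0,0,0,-1],
    [0,0,0.15,0,0,0,-1],
    [0,0,0.1,0,0,0,-1],
    [0,0,0,0,0,0,-1],
    [0,0,0,0,0,0,-1]
  ]
}}

```text
time: 14.68
tool_pos: [0.4966, 0.0043, 0.102]
tool_rot: [0.0, 0.707, 0.707, 0.0]
contact_force: [-0.9, 0.8, 0.1]
gripper_width: 0.681
grasp_force: 66.2
```

```bash
python3 rd.py 3
```

```text
14.83 pos [496.57   4.29 102.03] F [-0.62  0.61  0.22] T [ 0.044  0.138 -0.003] w 0.683 g 66.2
```

Seated: weight is carried, and the pan is now sunk about 22 mm, so three collars will be needed. I release and go to collar C.

Emit:
{"op": "move_arm", "data": {
  "rows": [
    [0,0,0,0,0,0,1],
    [0,0,0,0,0,0,1],
    [0,0,0,0,0,0,1],
    [0,0,0,0,0,0,1],
    [0,0,0,0,0,0,1],
    [0,0,0,0,0,0,1],
    [0,0,-0.5,0,0,0,1],
    [0,0,-2.0,0,0,0,1],
    [0,0,-2.5,0,0,0,1],
    [0,0,-2.5,0,0,0,1],
    [0,0,-1.0,0,0,0,1]
  ]
}}

```text
time: 15.75
tool_pos: [0.4983, 0.0041, 0.1912]
tool_rot: [0.003, 0.707, 0.707, 0.002]
contact_force: [0.6, 0.0, 1.1]
gripper_width: 0.998
grasp_force: 0.0
```

Emit:
{"op": "move_arm", "data": {
  "rows": [
    [-2.43,0.72,0,0,0,0,1],
    [-2.43,0.72,0,0,0,0,1],
    [-2.43,0.72,0,0,0,0,1],
    [-2.43,0.72,0,0,0,0,1],
    [-2.43,0.72,0.8,0,0,0,1],
    [-2.43,0.72,0.8,0,0,0,1],
    [-2.43,0.72,0.8,0,0,0,1],
    [-2.43,0.72,0.8,0,0,0,1],
    [-2.43,0.72,0.8,0,0,0,1],
    [-2.43,0.72,0.8,0,0,0,1],
    [-2.43,0.72,0.8,0,0,0,1],
    [-2.43,0.72,0.8,0,0,0,1],
    [-2.43,0.72,0.8,0,0,0,1],
    [-2.43,0.72,0.8,0,0,0,1],
    [-2.43,0.72,0.7,0,0,0,1],
    [0,0,0,0,0,0,1],
    [0,0,0,0,0,0,1],
    [0,0,0,0,0,0,1]
  ]
}}

```text
time: 17.25
tool_pos: [0.604, -0.3597, 0.0993]
tool_rot: [-0.001, 0.707, 0.707, 0.0]
contact_force: [-0.8, 0.5, -0.1]
gripper_width: 0.998
grasp_force: 0.0
```

```bash
python3 -c "
from look import *
look((.6045,-.288));look((.6045,-.288))
g=manip.grab_frame('scene');im=g['img'][170:280,220:330];cv2.imwrite('pics/s1.png',cv2.resize(im,(600,600),interpolation=cv2.INTER_CUBIC))"
```

```text
t 17.3 tcp [ 0.6043 -0.3593  0.0998] seed px 279 103
ellipse [280.7 104.5  98.  102.2] world [ 0.6055 -0.2887  0.02  ]
t 17.35 tcp [ 0.6044 -0.3592  0.1001] seed px 279 104
ellipse [280.3 105.1  97.8 101.8] world [ 0.6055 -0.2888  0.02  ]
```

View pics/s1.png

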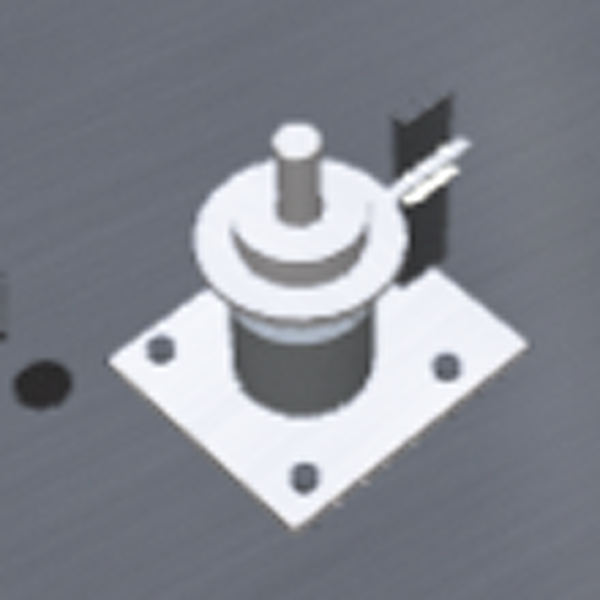

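The collar sits flat on the pan, with the spindle top at ≈(297,140) in the crop. Collar C is at (0.6055, -0.2888). I'll grasp it with the closing line turned 28° away from the pipe stub.

Emit:
{"op": "move_arm", "data": {
  "rows": [
    [2.4,0.05,0,0,0,0,1],
    [2.4,0.05,0,0,0,0,1],
    [2.2,0,0,0,0,0,1],
    [0,0,0,0,0,-7,1],
    [0,0,0,0,0,-7,1],
    [0,0,0,0,0,-7,1],
    [0,0,0,0,0,-7,1],
    [0,0,2.2,0,0,0,1],
    [0,0,2.2,0,0,0,1],
    [0,0,2.2,0,0,0,1],
    [0,0,2.2,0,0,0,1],
    [0,0,1.4,0,0,0,1],
    [0,0,0.4,0,0,0,1],
    [0,0,0,0,0,0,1]
  ]
}}

```text
time: 18.57
tool_pos: [0.6045, -0.2893, -0.0073]
tool_rot: [-0.001, 0.515, 0.857, 0.0]
contact_force: [-0.4, 1.0, -0.4]
gripper_width: 0.996
grasp_force: 0.0
```

```bash
python3 rd.py 3
```

```text
18.72 pos [ 606.13 -290.43   -4.89] F [-0.33  0.84  0.47] T [0.011 0.009 0.005] w 1.0 g 0.0
```

Emit:
{"op": "move_arm", "data": {
  "rows": [
    [0.08,0.03,0,0,0,0,-1],
    [0,0,0,0,0,0,-1],
    [0,0,0,0,0,0,-1],
    [0,0,0,0,0,0,-1],
    [0,0,0,0,0,0,-1],
    [0,0,0,0,0,0,-1],
    [0,0,0,0,0,0,-1]
  ]
}}

```text
time: 19.3
tool_pos: [0.6064, -0.2901, -0.004]
tool_rot: [0.001, 0.515, 0.857, -0.0]
contact_force: [-1.3, 0.8, 4.9]
gripper_width: 0.67
grasp_force: 64.8
```

```bash
python3 rd.py 3
```

```text
19.45 pos [ 606.4  -290.07   -3.99] F [-0.94  0.73  5.66] T [ 0.053  0.247 -0.045] w 0.671 g 64.8
```

Emit:
{"op": "move_arm", "data": {
  "rows": [
    [0,0,-1.0,0,0,0,-1],
    [0,0,-2.5,0,0,0,-1],
    [0,0,-2.5,0,0,0,-1],
    [0,0,-2.5,0,0,0,-1],
    [0,0,-2.5,0,0,0,-1],
    [0,0,-2.5,0,0,0,-1],
    [0,0,-2.5,0,0,0,-1],
    [0,0,-2.5,0,0,0,-1],
    [0,0,-1,0,0,7,-1],
    [0,0,0,0,0,7,-1],
    [0,0,0,0,0,7,-1],
    [0,0,0,0,0,7,-1],
    [0,0,0,0,0,0,-1],
    [0,0,0,0,0,0,-1]
  ]
}}

```text
time: 20.62
tool_pos: [0.6046, -0.289, 0.1879]
tool_rot: [-0.001, 0.706, 0.708, -0.0]
contact_force: [0.4, -0.4, -3.8]
gripper_width: 0.668
grasp_force: 65.5
```

```bash
python3 rd.py 3
```

```text
20.77 pos [ 604.83 -289.13  188.22] F [-0.25  0.26 -4.16] T [0.001 0.005 0.008] w 0.667 g 65.5
```

Emit:
{"op": "move_arm", "data": {
  "rows": [
    [2.44,-0.9,0,0,0,0,-1],
    [2.44,-0.9,0,0,0,0,-1],
    [2.44,-0.9,0,0,0,0,-1],
    [2.44,-0.9,0,0,0,0,-1],
    [2.44,-0.9,0,0,0,0,-1],
    [2.44,-0.9,0,0,0,0,-1],
    [2.44,-0.9,0,0,0,0,-1],
    [2.44,-0.9,0,0,0,0,-1],
    [2.44,-0.9,0,0,0,0,-1],
    [2.44,-0.9,0,0,0,0,-1],
    [2.44,-0.9,0,0,0,0,-1],
    [2.44,-0.9,0,0,0,0,-1],
    [0,0,0,0,0,0,-1],
    [0,0,0,0,0,0,-1],
    [0,0,0,0,0,0,-1]
  ]
}}

```text
time: 22.02
tool_pos: [0.4975, 0.0032, 0.1891]
tool_rot: [0.0, 0.707, 0.707, 0.0]
contact_force: [0.1, -0.5, -3.8]
gripper_width: 0.671
grasp_force: 65.7
```

```bash
python3 rd.py 5
```

```text
22.27 pos [497.54   2.71 188.9 ] F [-0.2  -0.08 -3.88] T [-0.003  0.014 -0.019] w 0.669 g 65.6
```

Emit:
{"op": "move_arm", "data": {
  "rows": [
    [0.13,-0.08,0.4,0,0,0,-1],
    [0,0,0.4,0,0,0,-1],
    [0,0,0.4,0,0,0,-1],
    [0,0,0.4,0,0,0,-1],
    [0,0,0.3,0,0,0,-1],
    [0,0,0.3,0,0,0,-1],
    [0,0,0.3,0,0,0,-1],
    [0,0,0.3,0,0,0,-1],
    [0,0,0.3,0,0,0,-1],
    [0,0,0,0,0,0,-1],
    [0,0,0,0,0,0,-1]
  ]
}}

```text
time: 23.18
tool_pos: [0.4964, 0.0048, 0.1576]
tool_rot: [-0.0, 0.707, 0.707, -0.0]
contact_force: [0.9, -0.9, -4.0]
gripper_width: 0.665
grasp_force: 65.7
```

```bash
python3 rd.py 4
```

```text
23.38 pos [496.49   4.75 157.96] F [-0.81  0.05 -3.82] T [ 0.01   0.079 -0.025] w 0.668 g 65.7
```

Emit:
{"op": "move_arm", "data": {
  "rows": [
    [0,0,0.3,0,0,0,-1],
    [0,0,0.3,0,0,0,-1],
    [0,0,0.3,0,0,0,-1],
    [0,0,0.3,0,0,0,-1],
    [0,0,0.3,0,0,0,-1],
    [0,0,0,0,0,0,-1],
    [0,0,0,0,0,0,-1]
  ]
}}

```text
time: 23.97
tool_pos: [0.4963, 0.0048, 0.1424]
tool_rot: [-0.0, 0.707, 0.707, -0.0]
contact_force: [0.6, -0.3, -4.3]
gripper_width: 0.67
grasp_force: 65.7
```

```bash
python3 rd.py 3
```

```text
24.12 pos [496.45   4.79 142.8 ] F [-0.47  0.08 -4.62] T [-0.029  0.098 -0.01 ] w 0.667 g 65.7
```

Emit:
{"op": "move_arm", "data": {
  "rows": [
    [0,0,0.3,0,0,0,-1],
    [0,0,0.3,0,0,0,-1],
    [0,0,0.3,0,0,0,-1],
    [0,0,0.3,0,0,0,-1],
    [0,0,0.3,0,0,0,-1],
    [0,0,0.3,0,0,0,-1],
    [0,0,0.2,0,0,0,-1],
    [0,0,0.2,0,0,0,-1],
    [0,0,0.1,0,0,0,-1],
    [0,0,0,0,0,0,-1]
  ]
}}

```text
time: 24.95
tool_pos: [0.4964, 0.0048, 0.1198]
tool_rot: [-0.0, 0.707, 0.707, -0.0]
contact_force: [-1.4, -1.0, -1.2]
gripper_width: 0.668
grasp_force: 65.9
```

```bash
python3 rd.py 3
```

```text
25.1 pos [496.47   4.8  120.  ] F [-1.23 -0.2  -1.36] T [0.016 0.285 0.013] w 0.67 g 65.9
```

Emit:
{"op": "move_arm", "data": {
  "rows": [
    [0,0,0.1,0,0,0,-1],
    [0,0,0.1,0,0,0,-1],
    [0,0,0.1,0,0,0,-1],
    [0,0,0,0,0,0,-1],
    [0,0,0,0,0,0,-1]
  ]
}}

```text
time: 25.52
tool_pos: [0.4965, 0.0048, 0.1169]
tool_rot: [-0.0, 0.707, 0.707, 0.0]
contact_force: [-1.6, 0.4, -0.3]
gripper_width: 0.671
grasp_force: 66.0
```

```bash
python3 rd.py 3
```

```text
25.67 pos [496.5    4.79 116.92] F [-1.84  0.67 -0.22] T [ 0.084  0.383 -0.028] w 0.667 g 66.0
```

Two are on, by the force reading. I release and go to collar A.

Emit:
{"op": "move_arm", "data": {
  "rows": [
    [0,0,0,0,0,0,1],
    [0,0,0,0,0,0,1],
    [0,0,0,0,0,0,1],
    [0,0,0,0,0,0,1],
    [0,0,0,0,0,0,1],
    [0,0,0,0,0,0,1],
    [0,0,-0.5,0,0,0,1],
    [0,0,-2.0,0,0,0,1],
    [0,0,-2.5,0,0,0,1],
    [0,0,-2.5,0,0,0,1],
    [0,0,-1.0,0,0,0,1]
  ]
}}

```text
time: 26.58
tool_pos: [0.4983, 0.0045, 0.2063]
tool_rot: [0.003, 0.707, 0.707, 0.002]
contact_force: [0.6, -0.9, 0.6]
gripper_width: 1.003
grasp_force: 0.0
```

Emit:
{"op": "move_arm", "data": {
  "rows": [
    [2.14,1.18,0,0,0,0,1],
    [2.14,1.18,0,0,0,0,1],
    [2.14,1.18,0,0,0,0,1],
    [2.14,1.18,0,0,0,0,1],
    [2.14,1.18,0,0,0,0,1],
    [2.14,1.18,1.0,0,0,0,1],
    [2.14,1.18,2.0,0,0,0,1],
    [2.14,1.18,2.0,0,0,0,1],
    [2.14,1.18,2.0,0,0,0,1],
    [2.14,1.18,2.0,0,0,0,1],
    [0,0,1.0,0,0,0,1],
    [0,0,0,0,0,0,1],
    [0,0,0,0,0,0,1],
    [0,0,0,0,0,0,1]
  ]
}}

```text
time: 27.75
tool_pos: [0.6148, 0.2181, 0.1029]
tool_rot: [0.0, 0.707, 0.707, 0.0]
contact_force: [0.7, -0.3, 0.3]
gripper_width: 1.001
grasp_force: 0.0
```

```bash
python3 -c "
from look import *
look((.615,.2907));look((.615,.2907))
g=manip.grab_frame('scene');im=g['img'][170:280,220:330];cv2.imwrite('pics/s2.png',cv2.resize(im,(600,600),interpolation=cv2.INTER_CUBIC))
g=manip.grab_frame('top');
"
```

```text
t 27.8 tcp [0.6152 0.2181 0.1035] seed px 278 101
ellipse [278.7 102.   96.5 100.5] world [0.6154 0.2903 0.02  ]
t 27.85 tcp [0.6153 0.2181 0.1037] seed px 277 101
ellipse [277.8 102.1  96.2 100.1] world [0.6153 0.2902 0.02  ]
```

View pics/s2.png

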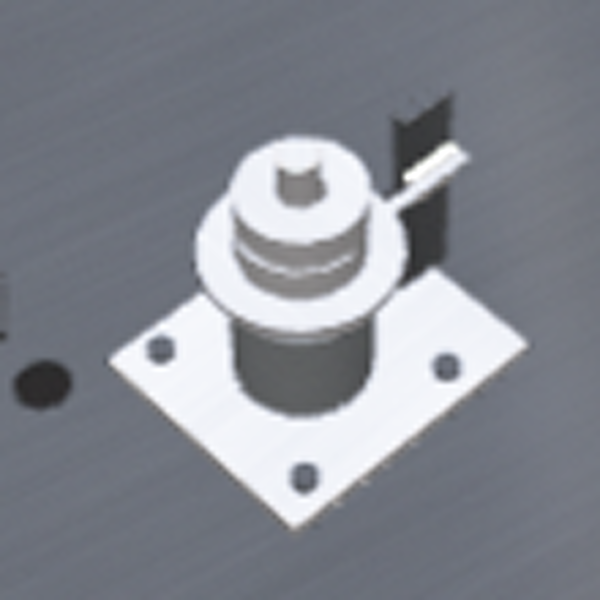

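Two collars are stacked flat; the pointer is still just above or at the upper part of the gauge, around (435,177). By feel the pan is sunk about 30 mm, so a third collar is needed. I grasp A.

Emit:
{"op": "move_arm", "data": {
  "rows": [
    [2.4,0,0,0,0,0,1],
    [2.4,0,0,0,0,0,1],
    [2.3,0,0,0,0,0,1],
    [0,0,2.2,0,0,0,1],
    [0,0,2.2,0,0,0,1],
    [0,0,2.2,0,0,0,1],
    [0,0,2.2,0,0,0,1],
    [0,0,1.6,0,0,0,1],
    [0,0,0.4,0,0,0,1],
    [0,0,0,0,0,0,1],
    [0,0,0,0,0,0,1]
  ]
}}

```text
time: 28.87
tool_pos: [0.6153, 0.2898, -0.0051]
tool_rot: [0.0, 0.707, 0.707, 0.001]
contact_force: [0.6, 0.5, -0.1]
gripper_width: 0.999
grasp_force: 0.0
```

```bash
python3 rd.py 4
```

```text
29.07 pos [615.89 290.13  -4.14] F [ 0.46  0.37 -0.35] T [-0.022 -0.002  0.013] w 1.002 g 0.0
```

Emit:
{"op": "move_arm", "data": {
  "rows": [
    [-0.05,0,0.1,0,0,0,-1],
    [0,0,0,0,0,0,-1],
    [0,0,0,0,0,0,-1],
    [0,0,0,0,0,0,-1],
    [0,0,0,0,0,0,-1],
    [0,0,0,0,0,0,-1],
    [0,0,0,0,0,0,-1]
  ]
}}

```text
time: 29.65
tool_pos: [0.6154, 0.2895, -0.0058]
tool_rot: [0.0, 0.707, 0.707, 0.001]
contact_force: [-1.0, -1.0, 5.5]
gripper_width: 0.678
grasp_force: 64.0
```

```bash
python3 rd.py 3
```

```text
29.8 pos [615.38 289.45  -5.82] F [-0.99 -0.63  5.86] T [-0.105  0.118  0.009] w 0.679 g 64.0
```

Emit:
{"op": "move_arm", "data": {
  "rows": [
    [0,0,-1.0,0,0,0,-1],
    [0,0,-2.5,0,0,0,-1],
    [0,0,-2.5,0,0,0,-1],
    [0,0,-2.5,0,0,0,-1],
    [0,0,-2.5,0,0,0,-1],
    [0,0,-2.5,0,0,0,-1],
    [0,0,-2.5,0,0,0,-1],
    [0,0,-2.5,0,0,0,-1],
    [0,0,-1,0,0,0,-1],
    [0,0,0,0,0,0,-1],
    [0,0,0,0,0,0,-1]
  ]
}}

```text
time: 30.72
tool_pos: [0.614, 0.2891, 0.1868]
tool_rot: [-0.0, 0.707, 0.707, -0.001]
contact_force: [-0.4, -0.6, -4.0]
gripper_width: 0.678
grasp_force: 65.7
```

```bash
python3 rd.py 4
```

```text
30.92 pos [613.07 288.77 184.69] F [ 0.05  0.11 -3.84] T [ 0.008  0.027 -0.025] w 0.678 g 65.7
```

Emit:
{"op": "move_arm", "data": {
  "rows": [
    [-2.37,-0.98,0,0,0,0,-1],
    [-2.37,-0.98,0,0,0,0,-1],
    [-2.37,-0.98,0,0,0,0,-1],
    [-2.37,-0.98,0,0,0,0,-1],
    [-2.37,-0.98,0,0,0,0,-1],
    [-2.37,-0.98,0,0,0,0,-1],
    [-2.37,-0.98,0,0,0,0,-1],
    [-2.37,-0.98,0,0,0,0,-1],
    [-2.37,-0.98,0,0,0,0,-1],
    [-2.37,-0.98,0,0,0,0,-1],
    [-2.37,-0.98,0,0,0,0,-1],
    [-2.37,-0.98,0,0,0,0,-1],
    [0,0,0,0,0,0,-1],
    [0,0,0,0,0,0,-1],
    [0,0,0,0,0,0,-1]
  ]
}}

```text
time: 32.17
tool_pos: [0.4966, 0.0051, 0.187]
tool_rot: [-0.001, 0.707, 0.707, -0.0]
contact_force: [-0.5, -0.2, -3.5]
gripper_width: 0.679
grasp_force: 65.9
```

```bash
python3 rd.py 8
```

```text
32.57 pos [496.94   5.49 187.55] F [ 0.21  0.08 -4.  ] T [-0.005  0.006 -0.003] w 0.674 g 65.9
```

Emit:
{"op": "move_arm", "data": {
  "rows": [
    [-0.07,-0.03,0.4,0,0,0,-1],
    [0,0,0.5,0,0,0,-1],
    [0,0,0.5,0,0,0,-1],
    [0,0,0.5,0,0,0,-1],
    [0,0,0.5,0,0,0,-1],
    [0,0,0.4,0,0,0,-1],
    [0,0,0.3,0,0,0,-1],
    [0,0,0.3,0,0,0,-1],
    [0,0,0.3,0,0,0,-1],
    [0,0,0.1,0,0,0,-1],
    [0,0,0,0,0,0,-1],
    [0,0,0,0,0,0,-1]
  ]
}}

```text
time: 33.57
tool_pos: [0.4967, 0.0042, 0.1499]
tool_rot: [0.0, 0.707, 0.707, 0.0]
contact_force: [-0.5, -0.5, -3.0]
gripper_width: 0.679
grasp_force: 65.9
```

```bash
python3 rd.py 4
```

```text
33.77 pos [496.65   4.15 150.04] F [-0.22  0.24 -3.94] T [-0.009  0.052 -0.019] w 0.678 g 65.9
```

Emit:
{"op": "move_arm", "data": {
  "rows": [
    [0,0,0.3,0,0,0,-1],
    [0,0,0.3,0,0,0,-1],
    [0,0,0.3,0,0,0,-1],
    [0,0,0.3,0,0,0,-1],
    [0,0,0.3,0,0,0,-1],
    [0,0,0.2,0,0,0,-1],
    [0,0,0.2,0,0,0,-1],
    [0,0,0,0,0,0,-1],
    [0,0,0,0,0,0,-1]
  ]
}}

```text
time: 34.52
tool_pos: [0.4966, 0.0041, 0.1309]
tool_rot: [-0.0, 0.707, 0.707, -0.0]
contact_force: [-0.9, -0.1, -2.0]
gripper_width: 0.681
grasp_force: 66.0
```

```bash
python3 rd.py 4
```

```text
34.72 pos [496.59   4.15 131.02] F [-1.32  0.34 -1.84] T [0.001 0.14  0.001] w 0.684 g 66.0
```

Emit:
{"op": "move_arm", "data": {
  "rows": [
    [0,0,0.1,0,0,0,-1],
    [0,0,0.1,0,0,0,-1],
    [0,0,0.1,0,0,0,-1],
    [0,0,0.1,0,0,0,-1],
    [0,0,0,0,0,0,-1],
    [0,0,0,0,0,0,-1]
  ]
}}

```text
time: 35.22
tool_pos: [0.4967, 0.0041, 0.1269]
tool_rot: [0.0, 0.707, 0.707, 0.0]
contact_force: [-3.0, 0.0, -0.5]
gripper_width: 0.68
grasp_force: 66.2
```

```bash
python3 rd.py 3
```

```text
35.37 pos [496.65   4.14 126.96] F [-1.96  0.21 -0.24] T [-0.014  0.212  0.015] w 0.683 g 66.2
```

Emit:
{"op": "move_arm", "data": {
  "rows": [
    [0,0,0,0,0,0,1],
    [0,0,0,0,0,0,1],
    [0,0,0,0,0,0,1],
    [0,0,0,0,0,0,1],
    [0,0,0,0,0,0,1],
    [0,0,0,0,0,0,1],
    [0,0,-0.5,0,0,0,1],
    [0,0,-2.0,0,0,0,1],
    [0,0,-2.5,0,0,0,1],
    [0,0,-2.5,0,0,0,1],
    [0,0,-1.0,0,0,0,1],
    [-2.4,0,-0.5,0,0,0,1],
    [-2.4,0,0,0,0,0,1],
    [-2.4,0,0,0,0,0,1],
    [-2.4,0,0,0,0,0,1],
    [-2.4,0,0,0,0,0,1],
    [-2.4,0,0,0,0,0,1],
    [0,0,0,0,0,0,1],
    [0,0,0,0,0,0,1],
    [0,0,0,0,0,0,1]
  ]
}}

```text
time: 37.03
tool_pos: [0.4964, -0.1395, 0.2164]
tool_rot: [-0.0, 0.707, 0.707, 0.0]
contact_force: [0.2, 0.0, -0.4]
gripper_width: 0.998
grasp_force: 0.0
```

```bash
python3 -c "
from h import *
g=manip.grab_frame('scene');im=g['img'][150:290,210:350];cv2.imwrite('pics/s3.png',cv2.resize(im,(600,600),interpolation=cv2.INTER_CUBIC))
w=manip.grab_frame('wrist');cv2.imwrite('pics/w3.png',w['img']);s=manip.state();print(s['time'],s['tool_pos'])
for sk in(.022,.031,.038,.046):
  print(sk,'stack top/spindle px in crop',((proj(g,[.4962,.0042,.19-sk])-[210,150])*600/140).round(1))
"
```

```text
37.1333 [ 0.49647162 -0.13902037  0.21656976]
0.022 stack top/spindle px in crop [271.9 198.4]
0.031 stack top/spindle px in crop [272.3 209.8]
0.038 stack top/spindle px in crop [272.6 218.6]
0.046 stack top/spindle px in crop [272.9 228.5]
```

View pics/s3.png

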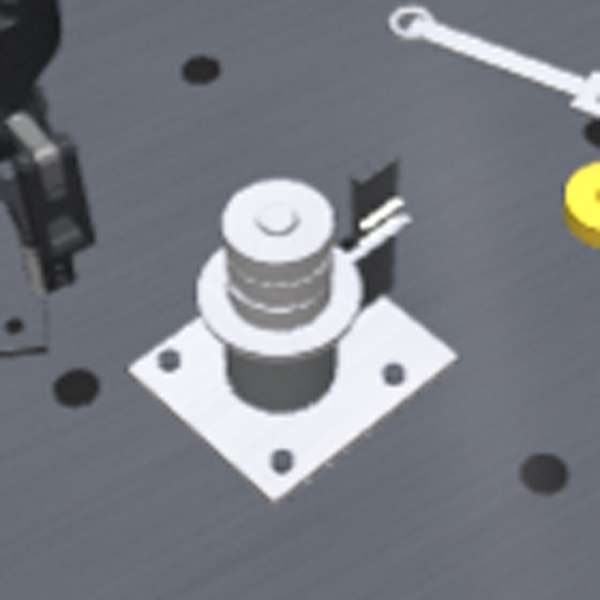

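The picture shows three collars stacked flat. The spindle top at ≈(277,216) gives a sink of about 38 mm, which agrees with the feel readings. The pointer lies between the lines, and the arm is clear.

```bash
python3 -c "
from plant import manip
print(manip.job_done())"
```

```text
the job is handed in; nothing more can be done
None
```

I threaded three collars (D, C, A) onto the spindle and let each go seated flat, left collar B on the table, and handed the job in at about 37 s; the pan is sunk roughly 38 mm by my estimate, between the lines, but the hand-in returned no verdict.

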